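# Snap a die block into the craft press

### The job

The craft press is to be loaded with the blue die block. First sweep the cardboard offcut off the press bed, without lifting it, so it drops into the yellow scrap chute; then set the blue die block on the bed, rounded end first, and push it in under the press head until the red spring catch clicks behind its shoulder. Stop pushing soon after the click so the sprung buffer inside is not rammed, and leave the orange die, the cup and the glue bottle alone.

Things in the scene. Friction and masses are not known exactly. Their poses are not given: they have to be found in the camera images.
- press: white and blue desktop die press, fixed, 320 x 250 x 240 mm. Origin on the table under its apron; +x = the way the die slides in, +y to the left of it, z up. Flat bed 60 mm above the table, from x = -85 (open near edge) to 235 mm; the apron (x under 15) is 100 mm wide, y -50 to 50, with open edges. All positions called 'press x, y' are in this frame.
- bed (a point): point on the bed's top, 60 mm above the press origin; same axes
- mouth (a point): middle of the bay's mouth at press x = 30, on the bed. From here inwards run two guide rails, faces at y = -31.5 and 31.5 mm (63 apart); left rail 12 mm high, right rail 22. Flared lead-ins from x = 15 (about 78 mm apart) to 32. A red catch at the left has its nose 9 mm inside the left rail face, 13 to 28 mm above the bed, slanted (26 mm long) to the mouth, square hook face inwards.
- head (a point): middle of the near lower edge of the blue press head, which bridges the bay from press x = 105 to 235: underside 65 mm above the bed, top 130 mm above. A gripper holding the die's rib cannot follow it under the head.
- chute (a point): centre of the yellow scrap chute's floor, 8 mm above the table. The chute is fixed below the -y edge of the apron, open on top: inside press x -95 to 30, y -50 to -170 mm, slope then floor, walls 50 mm high (10 mm below the bed).
- die: blue die block, loose, 130 x 60 x 26 mm, 0.22 to 0.45 kg, flat. Origin: middle of underside. Blue body x -25 to 65, 60 wide, leading corners (+x) rounded; grey tail 34 wide, x -65 to -25, so the body ends in shoulders at x = -25. Black grip rib on top 20 wide (y), x -18 to 32, z 26 to 56, centre of mass below its middle. Push it in at the tail's flat rear face, x = -65.
- spare_die: orange die block, same shape and axes; to be left alone (the two may swap places). Both start on a green cutting mat 3 mm thick.
- offcut: brown cardboard offcut plate, 60 x 45 x 12 mm (x, y, z), 40 g, loose on the apron of the press. Origin at the middle of its underside.
- catch (a joint): red spring catch, m: 0 = sprung out, 0.005 to 0.011 = held aside by the die (it stays so while the 90 mm body passes), back to 0 at the click, when the shoulder passes the hook face. Spring 1.8 to 4.5 N; its slope takes under 15 N of push. Catch and buffer sit on an aluminium bracket clamped anew each time: hook face anywhere at press x = 64 to 90 mm, not measured.
- buffer (a joint): sprung rubber buffer at the inner end, m pushed in: 0 = free. The die's front meets it 10 mm before the click. Pushes back 1.4 N plus 0.7 N per mm and returns the die to the hook, or outwards if not clicked. Sliding takes 1 to 2 N, the click comes at 9 to 11.5 N of push; 13 N is surely past it, 15 to 17 N rams. Rammed (a fault) over 0.020, 10 mm past the click; end of travel 0.024.
- cup: white paper cup, 74 mm across, 90 mm tall, loose; origin under its centre
- glue: white glue bottle, 52 mm across, 150 mm tall, loose; origin under its centre
There are look-alikes about, which are no part of the job. Of the things like the offcut, leave any that is turquoise; of the rest the smaller one is meant.

How it is judged:
By the outcome, as a careful person would: the job done as asked, in the order asked, and still so for the second after the job is handed in, with the robot touching nothing.
It also fails if it takes over 64 s, if anything falls off the work surface, if the arm or the gripper's body presses on something with over 40 N, if the wrist force passes 120 N, or if a joint passes its speed limit or range.

### The arm

A 7-joint arm with a two-finger parallel gripper is mounted at the origin on the work surface. World frame = base frame: x ahead of the robot, y to its left, z up, the work surface at z = 0. Lengths are in mm, angles in rad, forces in N, time in s.
With the tool pointing down it reaches from about 425 to 825 mm from the base axis. Payload 3.6 kg.
Tool frame: the origin (TCP) lies between the finger pads; the fingertips stand 11 mm ahead of it and the grasp point (between the pads) lies 8 mm behind it (tip_reach is the distance from the TCP to the fingertips, in mm); z points along the fingers, y is the line along which they close (so a half turn about z gives the same grasp; the last joint's range is limited). The gripper opens to 85 mm and grips with 20 to 120 N. Pads are 22 mm wide; open, the fingers measure 114 mm over their backs; the gripper's body (76 mm by 85 mm) begins 54 mm behind the grasp point. The pads swing forward as they close: fully open they stand 13 mm farther back than shut.
Start: joints at [-1.204, 0.615, -0.013, 1.423, 0.008, 1.103, -0.04], TCP at [248.771, 600.48, 242.297] pointing down, gripper open.
Joint ranges: [-3.12, 3.12], [-0.3, 2.06], [-1.34, 1.32], [0.26, 2.42], [-1.36, 4.5], [0.01, 1.98], [-2.84, 2.84]. Speed limits (rad/s): [2.79, 2.79, 3.14, 3.14, 3.14, 3.14, 3.14].

### API

Orientations are given as [roll, pitch, yaw] about the fixed x, y, z axes, in that order (R = Rz(yaw) Ry(pitch) Rx(roll)).
In Python, from bench import * gives the robot as it stands. The module is installed in compiled form; this text tells all that it offers. Calls block until the motion is done:
- goto(position, orientation): joint-space move of the TCP to a pose.
- servo_line(position, rate=150, ori=None, max_force=None): straight line of the TCP; ori=None keeps the orientation; rate is the mean speed in mm/s. With max_force (N) it stops when the force on the tool has changed by that much, and returns True; else False.
- set_joints(angles): joint-space move.
- set_gripper(opening, squeeze=None): finger opening in mm; squeeze is the grip in N (None keeps the last); returns when the fingers have stopped.
- hold(seconds).
- ik(position, orientation): joint angles nearest the present ones, or None.
- get_obs(): the state.
- read_camera(name): name is "side" or "top"; returns (picture, depth): 400x640x3 uint8, red, green, blue; 400x640 float32, mm along the optical axis (not along the pixel's ray), 0 where there is no reading.
- camera_info(name): a dict with "fx", "fy", "cx", "cy" (pixels), "k1" (the pictures are not rectified: a ray, as slopes to the right and down, at radius r is drawn at 1 + k1 r^2 times it, then the intrinsics apply), "xyz" and "orientation" of the camera in the world. Camera axes: x right, y up, looking along -z (the intrinsics and any distortion apply to the point x, -y, -z); pixel columns grow to the right and rows downward; lengths in mm; the calibration is good to about 2 mm. A picture is of the moment at which its call begins. camera_info takes no time and is no camera call.
A pose or a line that the arm cannot do raises MotionError and nothing moves.
- finish_job(): hands the job in; it is judged then, once.
The state is a dict: "t": time; "q": joint angles; "joint_velocities": joint speeds; "joint_torque": joint torques, N m; "ee_pos": TCP position; "tcp_rot": TCP orientation; "contact_force": force on the tool from outside, world axes, zero at the start; "wrist_torque": the same for the moment, N m; "finger_gap": finger opening in mm; "finger_force": force on a finger pad.
Only numpy, scipy, OpenCV 4.12 (cv2) and the standard library are available. Lean on these libraries where they do the work, as an engineer would, in place of code of your own. Each camera call takes 0.05 s, during which the arm holds its last target. There are 200 camera calls.

## Working session

There is one attempt and no reset: what is moved stays moved. The work goes in short steps, each a Python script; the robot and the scene stay as the last script left them, time stands still between calls to the robot, and variables do not carry over. Pictures are saved under pics/ and viewed, at most 10 in all, crops included, and the job is handed in when it is done.

```bash
mkdir -p pics; cat > h.py <<'E'
from bench import *
import numpy as np, cv2
from scipy.spatial.transform import Rotation as R
def cam(n):
    i=camera_info(n); return i, R.from_euler('xyz',i['orientation']).as_matrix(), np.array(i['xyz'],float)
def rays(n,uv):
    i,M,c=cam(n); K=np.array([[i['fx'],0,i['cx']],[0,i['fy'],i['cy']],[0,0,1]],float)
    p=cv2.undistortPoints(np.array(uv,float).reshape(-1,1,2),K,np.array([i['k1'],0,0,0.]))[:,0]
    return c,p,np.c_[p[:,0],-p[:,1],-np.ones(len(p))]@M.T
def onplane(n,uv,z):
    c,p,d=rays(n,uv); return c+d*((z-c[2])/d[:,2])[:,None]
def cloud(n,dep):
    v,u=np.mgrid[0:400,0:640]; c,p,d=rays(n,np.c_[u.ravel(),v.ravel()])
    return (c+d*dep.ravel()[:,None]).reshape(400,640,3)
E
python3 - <<'E'
from h import *
for n in('side','top'):
    im,d=read_camera(n); cv2.imwrite(f'pics/{n}0.png',im[:,:,::-1]); np.save(n+'0.npy',d); print(n,camera_info(n))
o=get_obs();print(o['t'],o['tcp_rot'],o['finger_gap'])
E
```

```text
side {'fx': 401.38301287874583, 'fy': 401.38301287874583, 'cx': 319.3616735335037, 'cy': 204.67659229856974, 'k1': 0.035595781207621274, 'xyz': array([ 116.66124215, -837.62933972,  814.52711372]), 'orientation': array([ 0.90924257, -0.00655348, -0.48519656])}
top {'fx': 519.5625887292579, 'fy': 519.5625887292579, 'cx': 313.7666905452016, 'cy': 191.4983881402329, 'k1': -0.13759926583125978, 'xyz': array([ 255.71657834,  -34.14892269, 1545.57281719]), 'orientation': array([ 0.19343308,  0.01778523, -1.54835584])}
0.1 [-3.13925291e+00 -6.48216611e-07  2.74885110e+00] 85.82870047662837
```

View pics/top0.png

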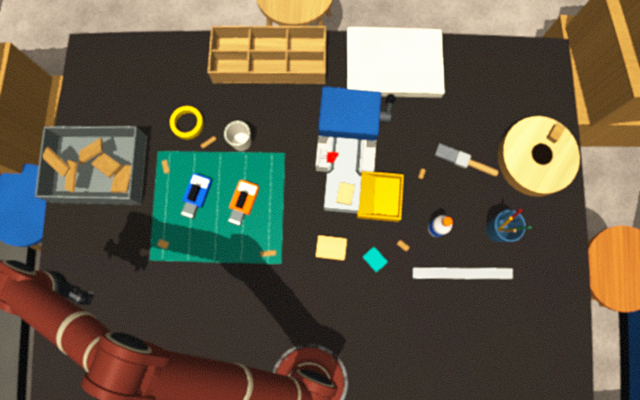

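View pics/side0.png

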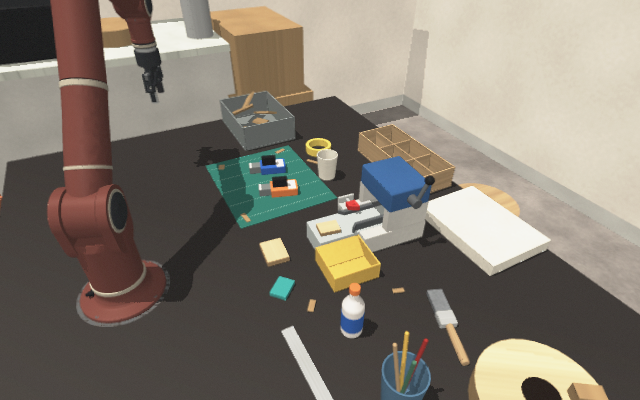

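The top view shows the press head at (350,112), the apron with the small offcut at (345,193), the chute at (381,196), the blue die at (195,193) with its grey tail below, the orange die at (243,200), the cup at (237,135) and the glue at (440,226). The larger decoy offcut is at (332,248) and the turquoise one at (375,259).

```bash
python3 - <<'E'
from h import *
im=cv2.imread('pics/top0.png'); d=np.load('top0.npy'); P=cloud('top',d)
hsv=cv2.cvtColor(im,cv2.COLOR_BGR2HSV); H,S,V=[hsv[:,:,k].astype(int) for k in range(3)]
v,u=np.mgrid[0:400,0:640]
def rep(name,m,z):
    m=m.astype(np.uint8); n,l,st,ce=cv2.connectedComponentsWithStats(m)
    k=1+np.argmax(st[1:,4]); m=l==k
    uv=np.c_[u[m],v[m]]; X=onplane('top',uv,z)[:,:2]
    r=cv2.minAreaRect(X.astype(np.float32)); Q=P[m&(d>0)]
    print(name,m.sum(),'ctr',X.mean(0).round(1),'rect',np.round(r[0],1),np.round(r[1],1),round(r[2],2),'depth xyz med',np.median(Q,0).round(1), 'z pct',np.percentile(Q[:,2],[5,95]).round(1))
    return X
def box(a,b,c,e): return (u>=a)&(u<=b)&(v>=c)&(v<=e)
blue=(H>100)&(H<125)&(S>120)&(V>50)
rep('head',blue&box(300,385,80,142),190)
rep('chute',(H>20)&(H<32)&(S>170)&(V>80)&box(355,410,165,225),50)
rep('offcut',(H>10)&(H<30)&(S>50)&(S<170)&(V>150)&box(332,358,178,207),72)
rep('offbig',(H>10)&(H<30)&(S>50)&(S<170)&(V>120)&box(310,352,230,265),12)
rep('die',blue&box(175,215,165,215),29)
rep('orange',(H>3)&(H<20)&(S>150)&(V>120)&box(220,262,175,215),29)
rep('dietail',(S<70)&(V>120)&box(178,204,200,222),29)
rep('rib',(V<60)&box(182,208,180,206),59)
rep('red',((H<6)|(H>174))&(S>150)&(V>100)&box(315,350,145,170),85)
m=(abs(P[:,:,2]-60)<7)&box(310,385,140,220)&(S<60)&(V>150)
rep('bed',m,60)
a=cv2.resize(im[70:270,150:420],None,fx=2.9,fy=2.9,interpolation=cv2.INTER_CUBIC); cv2.imwrite('pics/c1.png',a)
E
```

```text
head 2931 ctr [742.4 -96.4] rect [744.4 -97.4] [167.6 144.1] 85.89 depth xyz med [742.1 -95.8 189.7] z pct [158.3 194.6]
chute 2023 ctr [ 538.3 -198.4] rect [ 540.  -196.5] [129.  144.9] 86.04 depth xyz med [ 543.8 -202.8   13.4] z pct [ 2.7 50.7]
offcut 331 ctr [540.9 -91.8] rect [541.1 -91.8] [45.2 62.3] 79.38 depth xyz med [540.8 -91.7  72.8] z pct [65.9 78. ]
offbig 706 ctr [388.4 -54.1] rect [388.7 -54.2] [89.7 68.8] 84.81 depth xyz med [388.5 -54.5  17.2] z pct [ 0.3 23. ]
die 350 ctr [540.2 351.7] rect [551.6 351.8] [65.4 93.7] 72.8 depth xyz med [535.8 346.7  29.9] z pct [16.2 58.6]
orange 358 ctr [523.4 207.9] rect [533.4 207.3] [65.4 94.8] 71.13 depth xyz med [519.8 203.2  28.4] z pct [ 2.9 48.7]
dietail 153 ctr [488.  373.8] rect [488.4 373.8] [38.  39.7] 73.13 depth xyz med [488.1 373.6  29.8] z pct [23.3 35.6]
rib 104 ctr [537.3 353. ] rect [537. 353.] [21.1 44. ] 72.83 depth xyz med [537.8 354.   58. ] z pct [42.6 63.9]
red 92 ctr [646.  -50.6] rect [644.3 -52.4] [30.  29.1] 0.98 depth xyz med [646.4 -49.6  88.6] z pct [81.2 94.1]
bed 1551 ctr [596.4 -86.2] rect [601.6 -87.7] [ 99.4 211. ] 85.84 depth xyz med [594.3 -87.   60.4] z pct [55.  65.2]
```

View pics/c1.png

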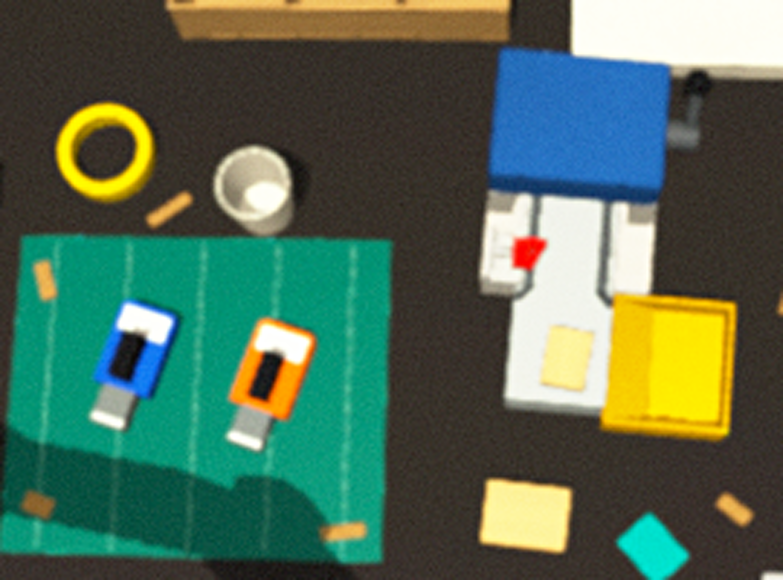

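```bash
cat >> h.py <<'E'
PO=np.array([581.2,-86.2]); PY=np.radians(-4.14)
def pw(x,y,z): 
    c,s=np.cos(PY),np.sin(PY); return [PO[0]+c*x-s*y,PO[1]+s*x+c*y,z]
def ori(a,p=None):   # tool closing axis (y) along world angle a
    best=None
    q=np.array(get_obs()['q'])
    for k in(0,1):
        w=(a+np.pi/2+k*np.pi+np.pi)%(2*np.pi)-np.pi
        r=ik(p,[np.pi,0,w])
        if r is not None:
            e=abs(np.array(r)-q).max()
            if best is None or e<best[0]: best=(e,[np.pi,0,w])
    return best[1]
def snap(n,f,b,s):
    im,d=read_camera(n); np.save(f+'.npy',d); cv2.imwrite(f'pics/{f}_full.png',im[:,:,::-1])
    a=im[b[2]:b[3],b[0]:b[1],::-1]; cv2.imwrite(f'pics/{f}.png',cv2.resize(a,None,fx=s,fy=s,interpolation=cv2.INTER_CUBIC)); return im,d
def st(): 
    o=get_obs(); print(round(o['t'],2),np.round(o['ee_pos'],1),np.round(o['contact_force'],1),round(o['finger_gap'],1)); return o
E
python3 - <<'E'
from h import *
set_gripper(0); p=pw(-40,50,160); o=ori(PY,p); goto(p,o); s=st(); print([k for k in s])
print(servo_line(pw(-40,50,75),150,max_force=10)); st()
print(servo_line(pw(-40,-72,75),90,max_force=15)); st()
servo_line(pw(-40,-72,170),200)
a=np.radians(-17.1); p=[540,357,200]; o=ori(a+np.pi/2,p); set_gripper(85); goto(p,o); st()
snap('top','t1',(150,420,70,270),2.9)
E
```

```text
3.37 [545.2 -31.9 160. ] [ 0.2 -0.1  0.1] -0.1
['t', 'q', 'joint_velocities', 'joint_torque', 'ee_pos', 'tcp_rot', 'contact_force', 'wrist_torque', 'finger_force', 'finger_gap']
False
4.08 [545.6 -33.5  75.5] [-0.2 -0.9  0.6] 0.1
False
5.59 [ 536.3 -154.1   74.9] [-0.2 -0.1 -0.2] -0.2
8.86 [541.2 354.6 199.9] [-0.   0.4  0.4] 84.9
```

View pics/t1.png

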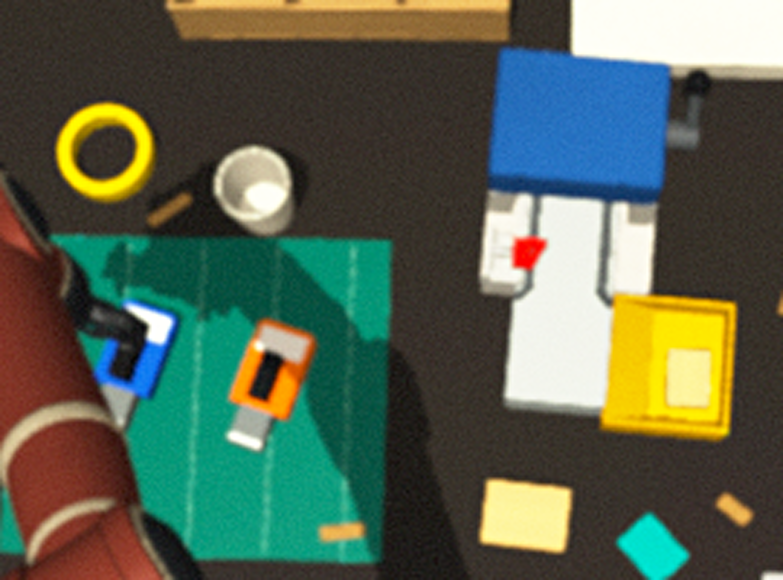

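The offcut now lies on the chute floor (crop 688,378) and the bed is clear. Next I refine the rib position from depth and grip it.

```bash
python3 - <<'E'
from h import *
d=np.load('top0.npy'); P=cloud('top',d)[175:215,175:215].reshape(-1,3); Q=P[(P[:,2]>46)&(P[:,2]<75)]
r=cv2.minAreaRect(Q[:,:2].astype(np.float32)); print(len(Q),np.median(Q,0),Q.mean(0),r)
a=np.radians(-17.1); c=(Q[:,:2].max(0)+Q[:,:2].min(0))/2; print(c)
# rib middle from body (541.5..,358): blend; clamps centre it sideways
m=0.5*np.array(Q[:,:2].mean(0))+0.5*(np.array([533.5,360])+7*np.array([np.cos(a),np.sin(a)])); print(m)
p=[*m,110]; servo_line(p,150); st()
print(servo_line([*m,46],80,max_force=8)); st()
set_gripper(0,30); st()
servo_line([*m,90],100); o=st(); print(o['finger_force'])
snap('side','s1',(180,460,110,290),2.8)
E
```

```text
139 [538.18336555 356.55513542  58.35480419] [538.64093301 356.8220391   58.11414462] ((539.5598754882812, 357.8470458984375), (22.815509796142578, 50.50779724121094), 70.96865844726562)
[538.58289937 357.8499279 ]
[539.41574206 357.38187841]
9.66 [540.2 357.6 110.8] [-0.2 -0.3  0.7] 85.1
False
10.61 [539.8 357.7  46.4] [-0.3  1.1  0.4] 85.1
11.22 [539.5 357.3  46.2] [ 0.1 -0.6  2.1] 19.1
11.81 [539.  357.2  89.8] [ 0.2 -1.  -2.3] 19.5
31.823460459709167
```

View pics/s1.png

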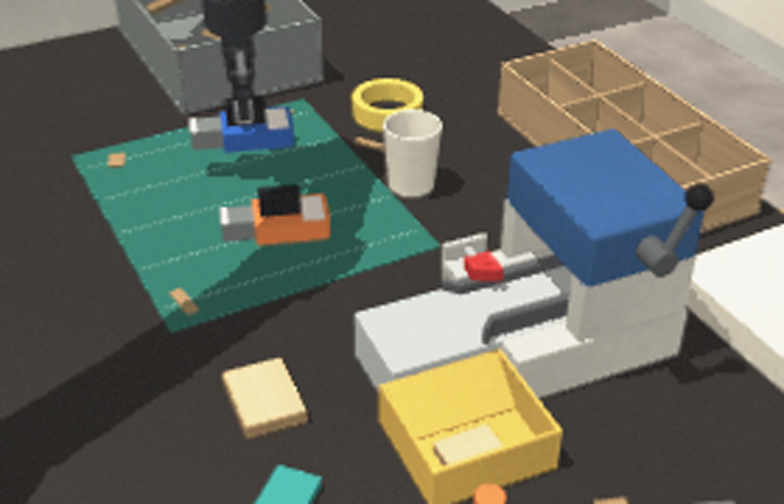

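The die hangs level from the gripper at crop (250,125), with its rounded end toward +x, and the offcut is still in the chute. Next I set it down at the mouth.

```bash
python3 - <<'E'
from h import *
o=get_obs(); e=o['ee_pos']; w=R.from_euler('xyz',o['tcp_rot']).as_euler('xyz')[2]
servo_line([e[0],e[1],190],200)
wn=w+PY-np.radians(-17.1)
goto(pw(-42,0,190),[np.pi,0,wn]); st()
servo_line(pw(-42,0,112),120); s=st()
print(servo_line(pw(-42,0,101.5),20,max_force=4)); s=st()
z=s['ee_pos'][2]
snap('top','t2',(270,430,80,230),4)
snap('side','s2',(290,450,170,290),4.5)
E
```

```text
14.12 [539.9 -81.3 189.9] [ 0.2  0.5 -2. ] 19.2
14.93 [540.1 -83.  112.6] [ 0.6  0.2 -2.9] 19.5
True
15.4 [539.4 -83.2 103. ] [-1.  -0.1  3.4] 19.6
```

View pics/s2.png

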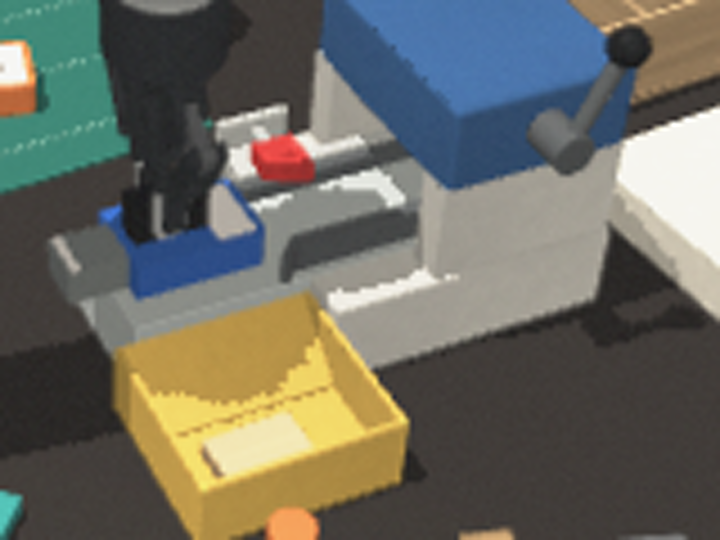

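View pics/t2.png

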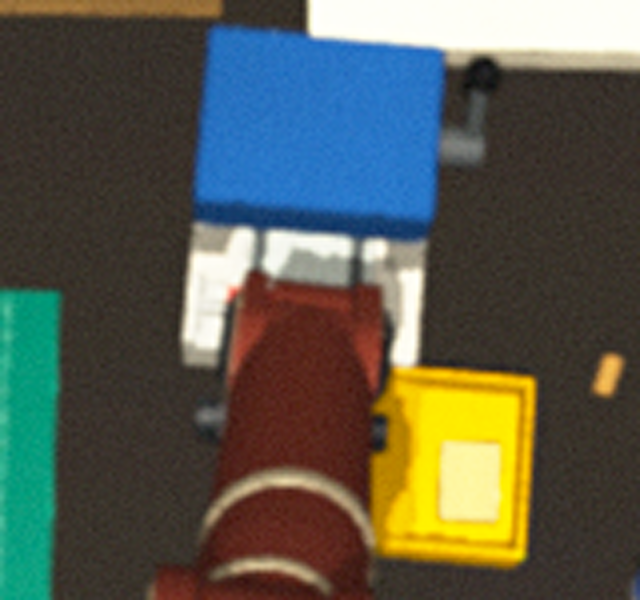

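The die sits squarely on the apron, lined up with the rails (side crop 180,250). Next I slide it gently into the flare while gripped, then release it.

```bash
python3 - <<'E'
from h import *
print(servo_line(pw(-12,0,103.4),30,max_force=8)); s=st()
set_gripper(60); e=s['ee_pos']; st()
servo_line([e[0],e[1],170],150)
servo_line(pw(-150,0,170),200); st()
im,d=snap('top','t3',(300,420,100,230),4.5)
snap('side','s3',(290,450,170,290),4.5)
E
```

```text
False
16.69 [568.9 -87.3 103.1] [-1.2 -4.7  0.8] 19.4
17.16 [569.4 -84.6 103.3] [ 0.1 -0.3  0.4] 60.4
18.59 [432.9 -75.4 169.9] [0.1 0.3 0.2] 59.9
```

View pics/t3.png

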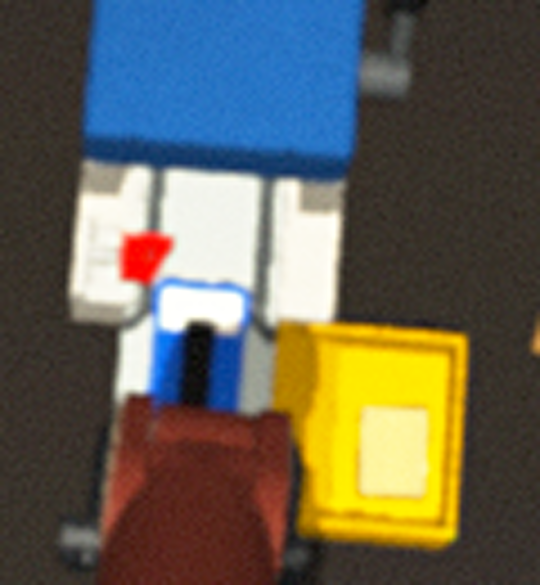

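The die's nose is between the rails and straight (crop 200,300), and the red catch is at (145,255). Next I push from the tail with closed fingers, in two stages.

```bash
python3 - <<'E'
from h import *
set_gripper(0,40)
y=-1.5
servo_line(pw(-130,y,170),150); servo_line(pw(-130,y,77),120,max_force=10); st()
b=servo_line(pw(-1,y,77),45,max_force=20); s=st(); print(b)
if not b:
    servo_line(pw(-6,y,77),40); s=st()
    print(servo_line(pw(44,y,77),12,max_force=12.5)); s=st()
d=np.array(s['ee_pos'][:2])-PO; print('tool press x',d@[np.cos(PY),np.sin(PY)],d@[-np.sin(PY),np.cos(PY)])
snap('side','s4',(290,450,170,290),4.5); snap('top','t4',(300,420,100,230),4.5)
E
```

```text
20.5 [451.7 -78.4  77.5] [-0.1 -0.1 -0.7] 0.3
23.52 [580.  -87.6  77. ] [-2.4 -0.5  0.8] -0.1
False
23.79 [575.6 -87.   77.2] [-0.3 -0.3  0.2] -0.0
True
26.56 [606.4 -89.5  75.6] [ 0.5 -0.2  0.2] 0.0
tool press x 25.392153404613882 -1.4572018910009203
```

View pics/s4.png

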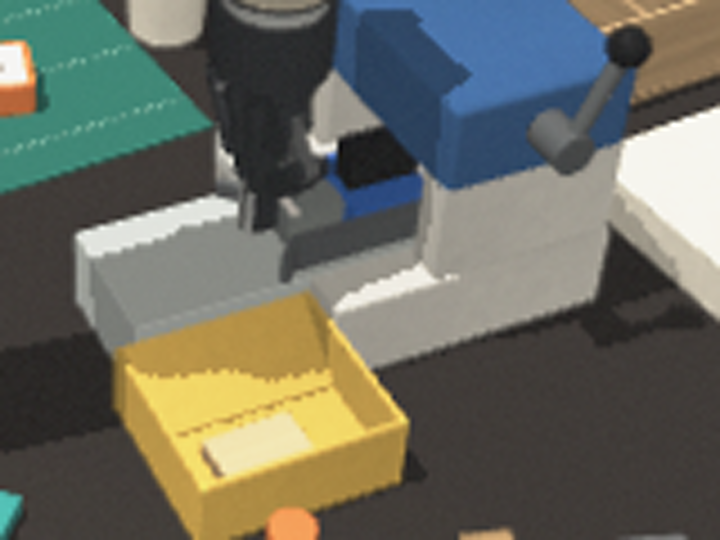

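The die is well under the head (crop 380,180), and the gripper hides the catch. I'll back off and look at it.

```bash
python3 - <<'E'
from h import *
servo_line(pw(-20,-1.5,78),100); servo_line(pw(-60,-1.5,200),150); servo_line(pw(-120,40,260),200); st()
im,d=snap('side','s5',(330,430,180,250),7)
im2,d2=snap('top','t5',(310,390,120,210),6.5)
a=cv2.imread('pics/s5.png');b=cv2.imread('pics/t5.png')
h=min(a.shape[0],b.shape[0]); b=cv2.resize(b,None,fx=.6,fy=.6);a=cv2.resize(a,None,fx=.65,fy=.65); H=max(a.shape[0],b.shape[0])
f=lambda x:np.vstack([x,np.zeros((H-x.shape[0],x.shape[1],3),np.uint8)])
cv2.imwrite('pics/m5.png',np.hstack([f(a),f(b)]))
for n in('t3','t5'):
    im=cv2.imread(f'pics/{n}_full.png'); hsv=cv2.cvtColor(im,cv2.COLOR_BGR2HSV).astype(int)
    m=((hsv[:,:,0]<6)|(hsv[:,:,0]>174))&(hsv[:,:,1]>170)&(hsv[:,:,2]>140); m[:145]=0;m[172:]=0;m[:,:315]=0;m[:,350:]=0
    v,u=np.nonzero(m); 
    if len(u):
        X=onplane('top',np.c_[u,v],88)[:,:2]-PO; c,s=np.cos(PY),np.sin(PY)
        q=np.c_[X@[c,s],X@[-s,c]]; print(n,len(u),q.mean(0).round(1),q.min(0).round(1),q.max(0).round(1))
E
```

```text
28.88 [464.7 -38.2 259.4] [ 0.   0.2 -0.4] 0.4
t3 86 [61.2 40. ] [44.5 24.3] [75.4 53.2]
t5 114 [49.9 43.4] [13.9 20.3] [75.1 80.5]
```

View pics/m5.png

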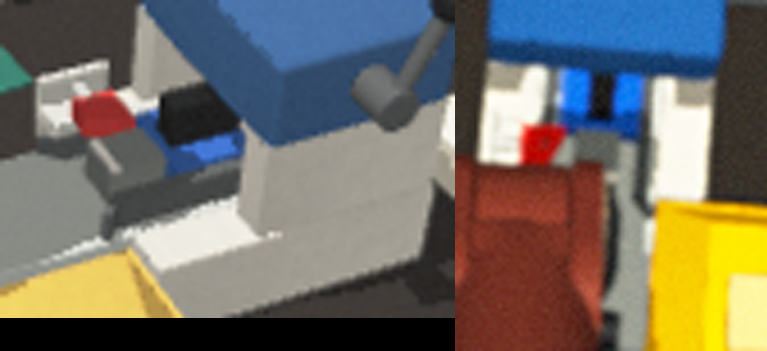

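```bash
python3 - <<'E'
from h import *
c,s=np.cos(PY),np.sin(PY)
g=get_obs()
for n in('t3','t5'):
    im=cv2.imread(f'pics/{n}_full.png'); hsv=cv2.cvtColor(im,cv2.COLOR_BGR2HSV).astype(int)
    v,u=np.mgrid[0:400,0:640]; X=onplane('top',np.c_[u.ravel(),v.ravel()],88)[:,:2]-PO; q=np.stack([X@[c,s],X@[-s,c]],1).reshape(400,640,2)
    m=((hsv[:,:,0]<6)|(hsv[:,:,0]>174))&(hsv[:,:,1]>170)&(hsv[:,:,2]>140)&(q[:,:,0]>50)&(q[:,:,0]<90)&(abs(q[:,:,1]-40)<35)
    for x0 in(56,62,68,73): 
        t=m&(abs(q[:,:,0]-x0)<3); print(n,x0,t.sum(),q[t][:,1].min().round(1),q[t][:,1].max().round(1))
    X=onplane('top',np.c_[u.ravel(),v.ravel()],86)[:,:2]-PO; q=np.stack([X@[c,s],X@[-s,c]],1).reshape(400,640,2)
    b=(hsv[:,:,0]>100)&(hsv[:,:,0]<125)&(hsv[:,:,1]>120)&(hsv[:,:,2]>60)&(abs(q[:,:,1])<40)&(q[:,:,0]<100)
    print('blue x min by side',[q[b&(abs(q[:,:,1]-k)<4)][:,0].min().round(1) if (b&(abs(q[:,:,1]-k)<4)).any() else None for k in(-25,-20,0,20,25)])
E
```

```text
t3 56 16 32.0 52.7
t3 62 19 27.0 53.2
t3 68 20 24.3 50.8
t3 73 15 24.8 50.8
blue x min by side [np.float64(-32.4), np.float64(-32.6), np.float64(45.4), np.float64(-33.4), np.float64(-33.6)]
t5 56 17 29.3 52.7
t5 62 19 27.0 53.2
t5 68 20 24.3 50.8
t5 73 13 24.8 50.8
blue x min by side [np.float64(71.7), np.float64(71.7), np.float64(78.6), np.float64(74.0), np.float64(79.5)]
```

The catch nose is back at its sprung-out position (y about 24, the same as before the push). The shoulder is just behind the hook at x of about 75, so it has clicked.

```bash
python3 -c "
from h import *
print(finish_job()); st()"
```

```text
the job is handed in; nothing more can be done
None
the job is handed in; nothing more can be done
```

I swept the offcut into the yellow chute and pushed the blue die in until the red catch sprang back behind its shoulder (seen in the last pictures); the push stopped at its 12.5 N limit, short of ramming the buffer, and the job was handed in at about 29 s with the orange die, cup and glue bottle left alone.

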